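# Lid the sugar pot and carry the table caddy

## Robot

A 6-joint arm with a two-finger parallel gripper is mounted at the origin on the work surface. World frame = base frame: x ahead of the robot, y to its left, z up, the work surface at z = 0. Lengths are in m, angles in rad, forces in N, time in s.
With the tool pointing down it reaches from about 0.325 to 0.775 m from the base axis. Payload 5.5 kg.
Tool frame: the origin (TCP) lies between the finger pads; the fingertips stand 8 mm ahead of it and the grasp point (between the pads) lies 11 mm behind it (tcp_to_tips is the distance from the TCP to the fingertips, in m); z points along the fingers, y is the line along which they close (so a half turn about z gives the same grasp; the last joint's range is limited). The gripper opens to 88 mm and grips with 3 to 60 N. Pads are 20 mm wide; open, the fingers measure 115 mm over their backs; the gripper's body (75 mm by 178 mm) begins 61 mm behind the grasp point.
Start: joints at [-1.387, 0.091, 1.231, -0, 1.82, -0.057], TCP at [0.143, -0.583, 0.231] pointing down, gripper open.
Joint ranges: [-2.87, 2.87], [-0.86, 2.18], [0.17, 2.46], [-1.51, 4.65], [0.06, 2.69], [-2.65, 2.65]. Speed limits (rad/s): [2.57, 2.57, 3.01, 3.14, 3.14, 3.14].

## Interface

Orientations are given as a unit quaternion [w, x, y, z].
In Python, from bench import * gives the robot as it stands. Calls block until the motion is done:
- move_to(position, orientation): joint-space move of the TCP to a pose.
- move_l(position, speed=0.15, orientation=None): straight line of the TCP; orientation=None keeps the orientation; speed is the mean speed in m/s.
- movej(angles): joint-space move.
- gripper_open() and close(): open the fingers fully, or close them until they stop; the grip force is fixed at half the most.
- hold(seconds).
- inverse_kinematics(position, orientation): joint angles nearest the present ones, or None.
- state(): the state.
- get_image(name): name is "scene" or "top"; returns a dict with "frame" (420x560x3 uint8, blue, green, red), "depth" (420x560 float32, m along the optical axis (not along the pixel's ray), 0 where there is no reading), "camera_matrix" (3x3 intrinsics, pixels), "k1" (the pictures are not rectified: a ray, as slopes to the right and down, at radius r is drawn at 1 + k1 r^2 times it, then the intrinsics apply), "view" (4x4, takes a point from world to camera coordinates). Camera axes: x right, y up, looking along -z (the intrinsics and any distortion apply to the point x, -y, -z); pixel columns grow to the right and rows downward; lengths in m; the calibration is good to about 2 mm. A picture is of the moment at which its call begins.
A pose or a line that the arm cannot do raises IKError and nothing moves.
- job_done(): hands the job in; it is judged then, once.
The state is a dict: "time": time; "joint_pos": joint angles; "dq": joint speeds; "joint_torque": joint torques, N m; "ee_pos": TCP position; "ee_rot": TCP orientation; "ft_force": force on the tool from outside, world axes, zero at the start; "moment": the same for the moment, N m; "finger_gap": finger opening in m; "finger_force": force on a finger pad.
Only numpy, scipy, OpenCV 4.12 (cv2) and the standard library are available. Lean on these libraries where they do the work, as an engineer would, in place of code of your own. Each camera call takes 0.05 s, during which the arm holds its last target. There are 200 camera calls.

## Task

Put the small steel lid that fits on the open sugar-lump pot standing in the table caddy, so that it sits fully home in the pot's mouth. Then lift the caddy by its wooden handle bar, with the lidded pot and the syrup bottle still standing in it, at least 8 cm clear of the table and finish while holding it there, steady and level: do not set it down or let go. Leave the larger lid, the crockery and everything else on the table where they are.

Things in the scene. Friction and masses are not known exactly. Their poses are not given: they have to be found in the camera images.
- carrier: The table caddy: loose steel tray, 120 mm (its x) by 270 mm (its y), walls 22 mm high, floor 4 mm thick, 0.38 kg empty. Posts (8 x 16 mm) at x = +-56 mm, y = 0 carry a bar handle. Low ribs at y = +-34 mm leave a place at each end for pot or bottle. Origin: centre of the underside; z up. Long side roughly across the robot's view, turned up to 0.5 rad.
- carrier_grip (a point): Centre of the caddy's wooden handle bar, 160 mm above the caddy's underside. The bar runs along the caddy's x, 122 mm long (104 mm free between the posts), 16 mm thick (along the caddy's y), 20 mm tall. Axes as the caddy's.
- pot: The open steel pot of white sugar lumps, loose, standing in one end of the caddy (either end), about 84 mm from the handle. Round, outer diameter 80 mm, inner 74 mm, 65 mm high, about 0.18 kg. Origin: centre of its underside; z up.
- pot_rim (a point): Centre of the pot's mouth, level with the rim, 65 mm above the pot's underside.
- lid: The pot's lid, loose on the table at the robot's right: steel disc, 88 mm diameter, 4 mm thick, over a plug of 66 mm diameter, 12 mm deep, that enters the pot; on top a black round knob, 22 mm diameter, 28 mm high. 44 mm high in all, 70 g. Origin: centre of the plug's underside; z up. Fully home, the disc lies on the rim and this origin is 12 mm below the rim.
- lid_knob (a point): Grip point on the lid's knob axis, 36 mm above the lid's origin (the knob spans 16 to 44 mm).
- syrup: Amber syrup bottle with a black cap, loose, standing in the other end of the caddy from the pot, 56 mm diameter, 110 mm high, about 0.2 kg. Origin: centre of its underside; z up.
- big_lid: A larger lid of the same look for another pot: disc 116 mm diameter, 44 mm high, loose on the table near the small lid. The two lids' places (one nearer, one farther from the robot) are swapped at random. Leave it alone. Origin: centre of its underside.
- teacup: Small white tea cup, 56 mm diameter, 45 mm high, loose, between the lids and the caddy. Leave it. Origin: centre of the underside.
- shaker: Steel shaker, 44 mm diameter, 80 mm high, loose. Leave it. Origin: centre of the underside.
- skewer_cup: Grey cup of skewers, 80 mm diameter, about 205 mm high with the skewers, loose, at the far left. Leave it. Origin: centre of the underside.
- water: Clear water bottle, 66 mm diameter, 220 mm high, loose, at the right. Leave it. Origin: centre of the underside.
- saucer: White saucer, 110 mm diameter, 18 mm high, loose, beyond the lids and the caddy. Leave it. Origin: centre of the underside.

How it is judged:
By the outcome, as a careful person would: the job done as asked, in the order asked, and still so for the second after the job is handed in, while the arm keeps its last pose, push and grip.
It also fails if it takes over 64 s, if anything falls off the work surface, if the arm or the gripper's body presses on something with over 40 N, if the wrist force passes 120 N, or if a joint passes its speed limit or range.

## Working session

There is one attempt and no reset: what is moved stays moved. The work goes in short steps, each a Python script; the robot and the scene stay as the last script left them, time stands still between calls to the robot, and variables do not carry over. Pictures are saved under pics/ and viewed, at most 10 in all, crops included, and the job is handed in when it is done.

```bash
ls; mkdir -p pics; cat > h.py <<'E'
from bench import *
import numpy as np, cv2
def cloud(im):
    K=im["camera_matrix"];k1=im["k1"];V=np.array(im["view"]);d=im["depth"]
    h,w=d.shape;u,v=np.meshgrid(np.arange(w),np.arange(h))
    D=np.array([k1,0,0,0,0],float)
    s=cv2.undistortPoints(np.stack([u,v],-1).reshape(-1,1,2).astype(float),np.array(K,float),D).reshape(h,w,2)
    pc=np.stack([s[...,0]*d,-s[...,1]*d,-d],-1)
    R=V[:3,:3];t=V[:3,3]
    P=(pc-t)@R
    P[d<=0]=np.nan
    return P
def circ(xy):
    A=np.c_[2*xy,np.ones(len(xy))];c=np.linalg.lstsq(A,(xy**2).sum(1),rcond=None)[0]
    return c[:2],np.sqrt(c[2]+c[0]**2+c[1]**2)
E
python3 - <<'E'
from h import *
for n in("scene","top"):
    im=get_image(n);cv2.imwrite(f"pics/{n}0.png",im["frame"]);np.savez(f"{n}0.npz",P=cloud(im),f=im["frame"])
    V=np.array(im["view"]);print(n,-V[:3,:3].T@V[:3,3],V[:3,:3].round(2).tolist(),(im["depth"]>0).mean())
print(state())
E
```

```text
pics
scene [ 1.4022675  -0.52236423  1.00375864] [[0.51, 0.86, 0.01], [-0.59, 0.34, 0.74], [0.63, -0.38, 0.68]] 0.9803401360544217
top [ 0.44576909 -0.00951003  1.50630421] [[0.0, -1.0, 0.01], [0.99, 0.01, 0.11], [-0.11, 0.01, 0.99]] 0.9960501700680272
{'time': 0.1, 'joint_pos': array([-1.38672264e+00,  9.17428326e-02,  1.23178045e+00, -2.41649168e-05,
        1.81980232e+00, -5.67098821e-02]), 'dq': array([ 1.56840790e-03, -2.13889830e-03, -1.51420211e-03,  8.39819685e-04,
       -4.81974547e-05,  5.10675219e-04]), 'joint_torque': array([ 2.78933847e-03, -4.47856915e+01, -4.07570601e+01,  7.00776558e-02,
        2.84165901e-02, -1.04481289e-04]), 'ee_pos': array([ 0.14301485, -0.58243631,  0.22963587]), 'ee_rot': array([-8.63971811e-04,  9.92761642e-01,  1.20098172e-01, -6.68300367e-05]), 'ft_force': array([0.60107243, 0.05783418, 0.63217519]), 'moment': array([ 0.00786949, -0.02012713,  0.01989159]), 'finger_force': 0.0, 'finger_gap': 0.087793654620257}
```

View pics/top0.png

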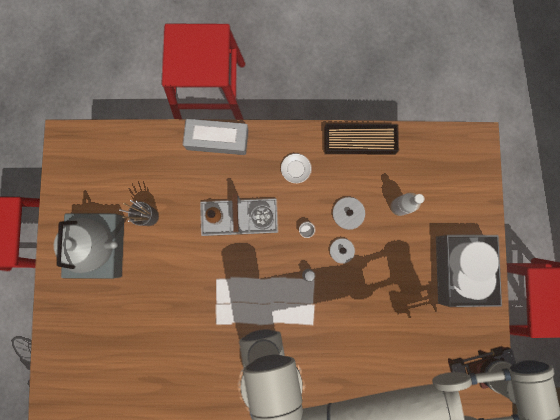

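View pics/scene0.png

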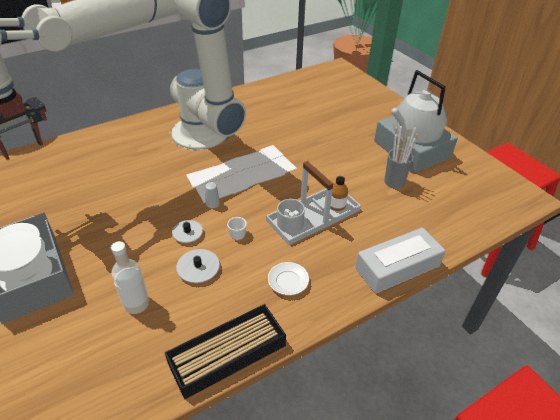

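The top view shows the small lid at (342,250), the big lid at (349,212), the pot at (262,215), the syrup at (212,215) and the handle near (238,200–230). Next I measure these from depth in both views.

```bash
python3 - <<'E'
from h import *
T=np.load("top0.npz")["P"];S=np.load("scene0.npz")["P"];fT=np.load("top0.npz")["f"];fS=np.load("scene0.npz")["f"]
def box(P,u0,u1,v0,v1): 
    return P[v0:v1,u0:u1].reshape(-1,3)
def rect(xy): return cv2.minAreaRect((xy*1000).astype(np.float32))
for nm,P,lb,bb,cb in(("top",T,(325,360,234,268),(328,370,192,232),(190,290,185,245)),("scene",S,(168,208,215,248),(172,224,245,288),(260,368,155,245))):
    for k,b,h0,h1 in(("lid disc",lb,.009,.022),("lid knob",lb,.03,.05),("big disc",bb,.009,.022),("big knob",bb,.03,.05)):
        q=box(P,*b);q=q[(q[:,2]>h0)&(q[:,2]<h1)]
        if len(q)>2:
            c,r=cv2.minEnclosingCircle((q[:,:2]*1000).astype(np.float32));print(nm,k,len(q),q.mean(0).round(4),"mec",np.round(c,1),round(r,1),"z",np.nanmedian(q[:,2]).round(4))
    q=box(P,*cb);q=q[np.isfinite(q[:,2])]
    print(nm,"hist",np.histogram(q[:,2],np.arange(0,.2,.01))[0])
    for k,h0,h1 in(("tray",.012,.03),("high",.145,.185),("z60-78",.06,.078),("cap",.1,.125)):
        p=q[(q[:,2]>h0)&(q[:,2]<h1)]
        if len(p)>4: print(nm,k,len(p),p.mean(0).round(4),rect(p[:,:2]))
# plane check
for nm,P,b in(("top",T,(290,330,250,262)),("scene",S,(200,240,250,262))):
    print(nm,"table z",np.nanmedian(box(P,*b)[:,2]))
cv2.imwrite("pics/c1.png",np.hstack([cv2.resize(fT[190:280,190:290],None,fx=4,fy=4,interpolation=2),cv2.resize(fS[150:240,265:365],None,fx=4,fy=4,interpolation=2)]))
E
```

```text
top lid disc 423 [ 0.4655 -0.2482  0.0151] mec [ 474.7 -244.8] 52.7 z 0.0149
top lid knob 33 [ 0.466  -0.2467  0.0428] mec [ 466.3 -247.5] 10.5 z 0.0427
top big disc 753 [ 0.5993 -0.2726  0.015 ] mec [ 599.6 -267.6] 62.9 z 0.0151
top big knob 30 [ 0.599  -0.2718  0.0424] mec [ 599.7 -272.4] 10.5 z 0.0435
top hist [2478  314  207   61   79   39   76   73   65   15   12   48    3    1
    6    8  142   50    0]
top tray 443 [0.5844 0.107  0.0197] ((584.0906982421875, 118.97346496582031), (121.07555389404297, 271.77069091796875), 2.765104293823242)
top high 205 [0.5843 0.1173 0.1676] ((584.20751953125, 117.77642822265625), (119.91993713378906, 16.49275016784668), 2.878875970840454)
top z60-78 135 [0.5809 0.1131 0.0697] ((582.1094360351562, 112.02989196777344), (115.33145141601562, 228.90225219726562), 13.120023727416992)
top cap 61 [0.5823 0.1894 0.1125] ((580.9092407226562, 162.57321166992188), (118.01591491699219, 105.21141052246094), 2.6940832138061523)
scene lid disc 470 [ 0.4728 -0.2509  0.0168] mec [ 468.9 -250.3] 47.7 z 0.0168
scene lid knob 55 [ 0.4728 -0.2506  0.0409] mec [ 470
[... 223 characters left out ...]
  234  107   98   67   53   79   29   31
   31   63  148   91    0]
scene tray 810 [0.6038 0.0946 0.0199] ((586.6919555664062, 116.94611358642578), (125.6321029663086, 274.5646057128906), 2.800426959991455)
scene high 320 [0.5936 0.1135 0.1648] ((587.2770385742188, 116.86637115478516), (128.43771362304688, 22.608381271362305), 2.251020669937134)
scene z60-78 324 [0.5911 0.0874 0.0676] ((586.6343994140625, 108.01494598388672), (228.10597229003906, 117.28001403808594), 76.0696792602539)
scene cap 149 [0.5898 0.1539 0.1123] ((586.2042846679688, 160.05673217773438), (121.85682678222656, 106.6223373413086), 2.0035481452941895)
top table z -0.0006883255183556167
scene table z 0.0027633032861073053
```

View pics/c1.png

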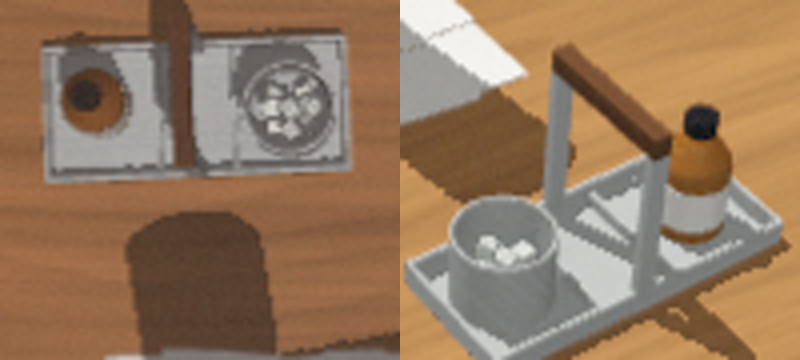

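The caddy centre is near (0.585, 0.118) with yaw about 0.05, and the pot is at the −y end. Next I fit the pot rim and check reachability, then grasp the lid twice at right angles so it self-centres.

```bash
cat >> h.py <<'E'
def Q(yaw): return [0,float(np.cos(yaw/2)),float(np.sin(yaw/2)),0]
def rim(P,z0=.058,z1=.075,c=(.583,.033)):
    q=P.reshape(-1,3);q=q[np.isfinite(q[:,2])];q=q[(q[:,2]>z0)&(q[:,2]<z1)&(np.hypot(q[:,0]-c[0],q[:,1]-c[1])<.06)]
    m=cv2.minEnclosingCircle((q[:,:2]*1000).astype(np.float32));return len(q),circ(q[:,:2]),m
def brief():
    s=state();return [np.round(s[k],4).tolist() for k in("time","ee_pos","joint_pos","ft_force","finger_gap","finger_force")]
E
python3 - <<'E'
from h import *
for n in("top","scene"): print(n,rim(np.load(n+"0.npz")["P"]))
for p in([.468,-.249,.12],[.585,.033,.16],[.585,.118,.25],[.585,.118,.3]):
    for y in(0,np.pi/2,-np.pi/2,.05,np.pi/2+.05,-np.pi/2+.05):
        j=inverse_kinematics(p,Q(y));print(p,round(y,2),None if j is None else np.round(j,2))
L=[.468,-.249]
move_to(L+[.12],Q(0)); move_l(L+[.035],.12)
move_l(L+[.028],.04); close(); print(brief())
im=get_image("scene");cv2.imwrite("pics/g1.png",cv2.resize(im["frame"][150:300,120:270],None,fx=4,fy=4))
E
```

```text
top (71, (array([0.58127821, 0.03426243]), np.float64(0.03810041411635767)), ((581.384521484375, 34.254608154296875), 39.83140563964844))
scene (213, (array([0.58487934, 0.03234003]), np.float64(0.03820970662981921)), ((585.2626342773438, 32.65972900390625), 41.96521759033203))
[0.468, -0.249, 0.12] 0 [-0.55 -0.09  1.61 -0.    1.62  1.02]
[0.468, -0.249, 0.12] 1.57 [-0.55 -0.09  1.61 -0.    1.62 -0.55]
[0.468, -0.249, 0.12] -1.57 [-0.55 -0.09  1.61 -0.    1.62  2.59]
[0.468, -0.249, 0.12] 0.05 [-0.55 -0.09  1.61 -0.    1.62  0.97]
[0.468, -0.249, 0.12] 1.62 [-0.55 -0.09  1.61 -0.    1.62 -0.6 ]
[0.468, -0.249, 0.12] -1.52 [-0.55 -0.09  1.61 -0.    1.62  2.54]
[0.585, 0.033, 0.16] 0 [-0.    0.05  1.4  -0.    1.69  1.57]
[0.585, 0.033, 0.16] 1.57 [-0.    0.05  1.4  -0.    1.69 -0.  ]
[0.585, 0.033, 0.16] -1.57 None
[0.585, 0.033, 0.16] 0.05 [-0.    0.05  1.4  -0.    1.69  1.52]
[0.585, 0.033, 0.16] 1.62 [-0.    0.05  1.4  -0.    1.69 -0.05]
[0.585, 0.033, 0.16] -1.52 None
[0.585, 0.118, 0.25] 0 [ 0.14  0.09  1.2  -0.    1.85  1.71]
[0.585, 0.118, 0.25] 1.57 [ 0.14  0.09  1.2  -0.    1.85  0.14]
[0.585, 0.118, 0.25] -1.57 None
[0.585, 0.118, 0.25] 0.05 [ 0.14  0.09  1.2  -0.    1.85  1.66]
[0.585, 0.118, 0.25] 1.62 [ 0.14  0.09  1.2  -0.    1.85  0.09]
[0.585, 0.118, 0.25] -1.52 None
[0.585, 0.118, 0.3] 0 [ 0.14  0.11  1.09 -0.    1.94  1.71]
[0.585, 0.118, 0.3] 1.57 [ 0.14  0.11  1.09 -0.    1.94  0.14]
[0.585, 0.118, 0.3] -1.57 None
[0.585, 0.118, 0.3] 0.05 [ 0.14  0.11  1.09 -0.    1.94  1.66]
[0.585, 0.118, 0.3] 1.62 [ 0.14  0.11  1.09 -0.    1.94  0.09]
[0.585, 0.118, 0.3] -1.52 None
[4.0583, [0.468, -0.249, 0.028], [-0.5531, -0.0395, 1.725, 0.0001, 1.4561, 1.0176], [0.7369, 0.3364, -0.0341], 0.0212, 30.0]
```

View pics/g1.png

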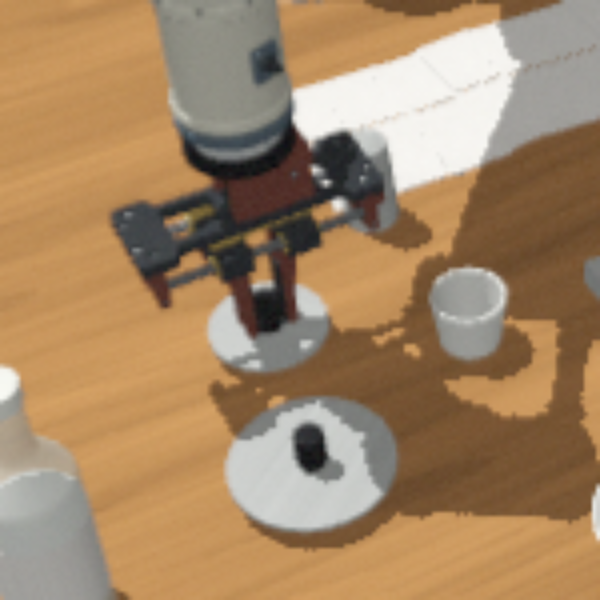

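The fingers are on the small lid's knob (crop about (265,305)) with a gap of 21 mm. Next: re-grasp turned 90°, lift, and carry to above the pot, clear of the cup and bar.

```bash
python3 - <<'E'
from h import *
L=[.468,-.249]
gripper_open(); move_l(L+[.058],.1); move_l(L+[.058],.1,Q(np.pi/2+.049)); move_l(L+[.028],.06); close(); print(brief())
move_l(L+[.20],.15); print(brief())
move_l([.583,.033,.20],.15); hold(.3); print(brief())
for n in("top","scene"):
    im=get_image(n);np.savez(f"{n}1.npz",P=cloud(im),f=im["frame"]);P=cloud(im)
    q=P.reshape(-1,3);q=q[np.isfinite(q[:,2])];q=q[(np.hypot(q[:,0]-.583,q[:,1]-.033)<.06)]
    print(n,np.histogram(q[:,2],np.arange(.15,.26,.01))[0])
    p=q[(q[:,2]>.182)&(q[:,2]<.194)]
    if len(p)>10:print(len(p),np.median(p,0),circ(p[:,:2]),cv2.minEnclosingCircle((p[:,:2]*1000).astype(np.float32)),cv2.minAreaRect((p[:,:2]*1000).astype(np.float32)))
cv2.imwrite("pics/g2.png",cv2.resize(im["frame"][60:250,240:400],None,fx=3,fy=3))
E
```

```text
[9.1167, [0.468, -0.249, 0.028], [-0.5531, -0.0395, 1.725, -0.0, 1.4562, -0.6021], [0.2965, -0.4558, -0.2648], 0.0213, 30.0]
[10.4167, [0.4676, -0.2488, 0.1986], [-0.5532, -0.1005, 1.4782, -0.0, 1.7661, -0.6021], [-0.3092, 0.0055, -0.8355], 0.0217, 29.9998]
[12.9, [0.583, 0.0328, 0.2001], [-0.002, 0.0434, 1.3345, -0.0, 1.7636, -0.0507], [-0.0842, 0.289, -0.7464], 0.021, 29.9999]
top [ 0  0  0 20  4  0  0  0  0  0  0]
23 [0.54259216 0.02927124 0.18736716] (array([0.57253766, 0.03009978]), np.float64(0.03294940879187405)) ((556.9553833007812, 23.10563087463379), 28.814762115478516) ((550.2658081054688, 19.259117126464844), (15.433276176452637, 57.62932205200195), 29.898767471313477)
scene [  0   0   0 285 119  44  58  40  41  27  18]
381 [0.59647875 0.01969871 0.18872848] (array([0.58634389, 0.03054204]), np.float64(0.032830469805184864)) ((585.087646484375, 29.998613357543945), 45.317848205566406) ((589.6834716796875, 27.132610321044922), (85.97109985351562, 75.37942504882812), 48.321067810058594)
```

View pics/g2.png

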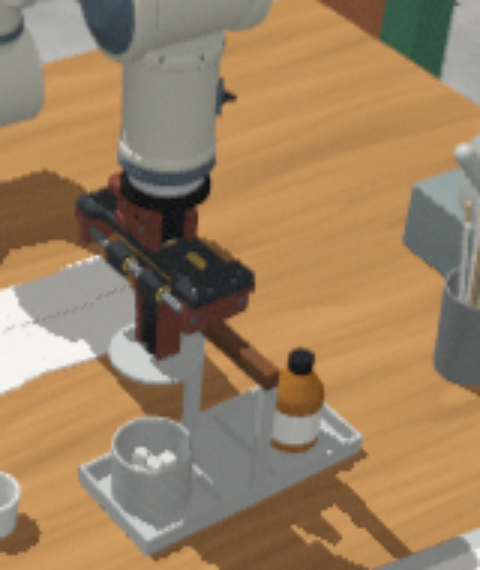

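The lid is held level above the pot. In the scene camera, comparing lid and pot puts the pot at about (0.5825, 0.0345). I lower it in steps and watch the force.

```bash
python3 - <<'E'
from h import *
c=[.5825,.0345]
move_l(c+[.2],.05); move_l(c+[.104],.1); f0=state()["ft_force"]
for z in(.099,.096,.093,.090,.0875,.086,.085):
    move_l(c+[z],.03); s=state(); d=s["ft_force"]-f0; print(z,d.round(2),s["ee_pos"].round(4))
    if np.linalg.norm(d)>6: break
im=get_image("scene");cv2.imwrite("pics/g3.png",cv2.resize(im["frame"][120:250,240:400],None,fx=4,fy=4))
E
```

```text
0.099 [-0.06  0.32  0.62] [0.5824 0.0345 0.0989]
0.096 [-0.63 -0.25 -0.06] [0.5824 0.0345 0.0957]
0.093 [-0.31 -0.47  0.84] [0.5823 0.0345 0.0926]
0.09 [-0.12 -1.14  0.1 ] [0.5823 0.0345 0.0897]
0.0875 [-0.85 -0.42  0.86] [0.5824 0.0345 0.0872]
0.086 [ 0.76 -0.07 -0.6 ] [0.5824 0.0345 0.0859]
0.085 [-0.28 -0.59  0.51] [0.5825 0.0345 0.085 ]
```

View pics/g3.png

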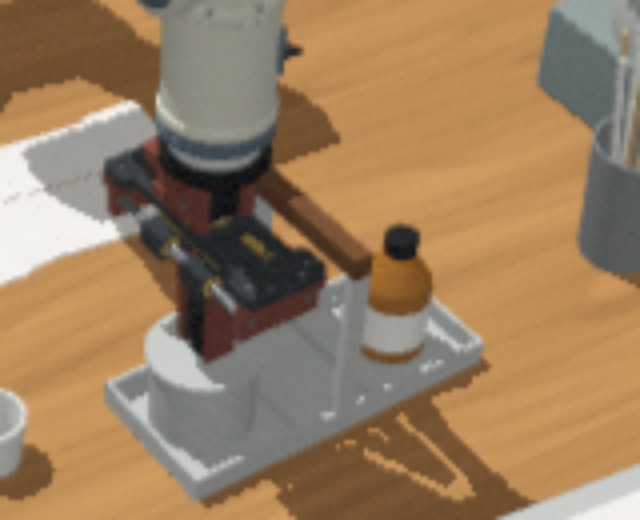

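The plug entered without contact and the disc is at the rim. I press until contact, release, back off, then re-measure the lid, pot and bar.

```bash
python3 - <<'E'
from h import *
c=[.5825,.0345]; f0=state()["ft_force"]
for z in(.0845,.084,.0835,.083,.0825):
    move_l(c+[z],.02); d=(state()["ft_force"]-f0); print(z,d.round(2))
    if d[2]>3: break
gripper_open(); hold(.2); move_l(c+[.25],.15); move_l([.45,-.2,.28],.25); print(brief())
for n in("top","scene"):
    im=get_image(n);P=cloud(im);q=P.reshape(-1,3);q=q[np.isfinite(q[:,2])]
    near=np.hypot(q[:,0]-.583,q[:,1]-.034)
    p=q[(near<.055)&(q[:,2]>.066)&(q[:,2]<.08)];print(n,"disc",len(p),np.median(p,0).round(4),p[:,2].std().round(4),cv2.minEnclosingCircle((p[:,:2]*1000).astype(np.float32)))
    A=np.c_[p[:,:2]-p[:,:2].mean(0),np.ones(len(p))];print("plane",np.linalg.lstsq(A,p[:,2],rcond=None)[0].round(4))
    p=q[(near<.03)&(q[:,2]>.085)];print("knob",p.mean(0).round(4),p[:,2].max().round(4))
    p=q[(np.hypot(q[:,0]-.585,q[:,1]-.118)<.09)&(q[:,2]>.145)&(q[:,2]<.185)];print("bar",p.mean(0).round(4),cv2.minAreaRect((p[:,:2]*1000).astype(np.float32)))
cv2.imwrite("pics/g4.png",cv2.resize(im["frame"][120:250,240:400],None,fx=4,fy=4))
E
```

```text
0.0845 [-1.77 -0.36  2.49]
0.084 [-2.76  0.75  5.88]
[20.525, [0.4502, -0.1994, 0.2797], [-0.4863, -0.181, 1.4074, 0.0004, 1.9156, -0.5358], [0.005, -0.3292, -0.2158], 0.0879, 0.0]
top disc 466 [0.5802 0.036  0.0721] 0.0029 ((581.2536010742188, 34.845977783203125), 44.03786087036133)
plane [ 0.0075 -0.0014  0.0722]
knob [0.5806 0.0347 0.0992] 0.1052
bar [0.585  0.1172 0.1678] ((583.9928588867188, 118.07780456542969), (119.53903198242188, 16.983642578125), 2.2497928142547607)
scene disc 458 [0.5902 0.0273 0.0737] 0.0022 ((587.1363525390625, 35.200782775878906), 47.508174896240234)
plane [-0.006  -0.0007  0.0736]
knob [0.5879 0.0315 0.0973] 0.1069
bar [0.5935 0.1133 0.165 ] ((587.1019287109375, 116.11231231689453), (125.00004577636719, 20.32750129699707), 3.443410634994507)
```

View pics/g4.png

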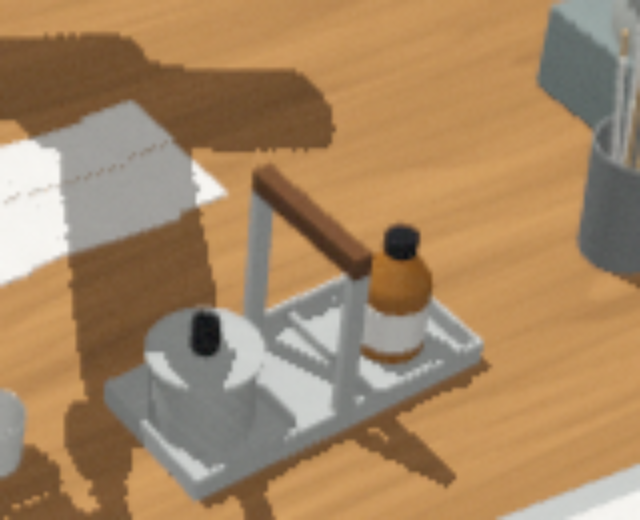

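The lid is fully home: disc top at 73 mm, level. Now I grip the bar and lift.

```bash
python3 - <<'E'
from h import *
b=[.585,.1175]
move_to(b+[.30],Q(.049)); move_l(b+[.19],.15); move_l(b+[.149],.06); close(); hold(.2); print(brief())
move_l(b+[.165],.03); hold(.2); print(brief())
move_l(b+[.27],.06); hold(.8); s=state(); print(brief(),s["moment"].round(3))
for n in("top","scene"):
    im=get_image(n);P=cloud(im);q=P.reshape(-1,3);q=q[np.isfinite(q[:,2])]
    for lo,hi,nm in((.132,.152,"tray"),(.186,.2,"disc"),(.118,.13,"under")):
        p=q[(np.abs(q[:,0]-.585)<.1)&(np.abs(q[:,1]-.1175)<.17)&(q[:,2]>lo)&(q[:,2]<hi)]
        if len(p)>10:
            A=np.c_[p[:,:2]-p[:,:2].mean(0),np.ones(len(p))];print(n,nm,len(p),p.mean(0).round(3),np.linalg.lstsq(A,p[:,2],rcond=None)[0].round(4))
cv2.imwrite("pics/g5.png",cv2.resize(im["frame"][60:250,200:400],None,fx=3,fy=3))
E
```

```text
[25.5417, [0.585, 0.1175, 0.149], [0.1412, 0.081, 1.3855, -0.0, 1.6751, 1.6631], [0.1643, -0.7922, 0.0932], 0.0159, 29.9998]
[26.425, [0.5849, 0.1175, 0.1647], [0.1412, 0.0789, 1.36, -0.0, 1.7032, 1.663], [0.9641, -0.1936, -7.8775], 0.016, 29.9975]
[29.125, [0.585, 0.1175, 0.27], [0.1412, 0.0941, 1.1576, -0.0, 1.8899, 1.663], [0.0006, 1.0063, -7.1475], 0.0157, 29.9975] [0.06  0.002 0.023]
top tray 191 [0.561 0.071 0.141] [-0.0011 -0.0038  0.1409]
top disc 420 [0.574 0.035 0.193] [0.0034 0.0065 0.1929]
top under 620 [0.562 0.108 0.124] [0.0087 0.0044 0.1241]
scene tray 952 [0.607 0.1   0.14 ] [ 0.0023 -0.0026  0.1402]
scene disc 609 [0.592 0.058 0.194] [-0.0053 -0.0066  0.1942]
scene under 973 [0.597 0.114 0.126] [-0.002  -0.0002  0.126 ]
```

View pics/g5.png

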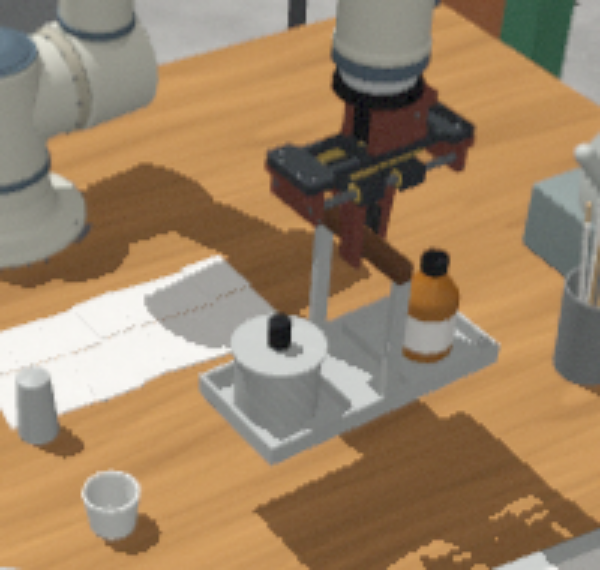

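The caddy is level (tilt under 0.01) and about 12 cm up, with the lidded pot and the bottle standing in it.

```bash
python3 -c "
from h import *
print(job_done())"
```

```text
the job is handed in; nothing more can be done
None
```

The small lid is fully home on the sugar pot, and the caddy is held by its bar about 12 cm above the table, level and steady, with the pot and syrup bottle standing in it; the job was handed in at about 29 s.

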